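Unlock the valve-ball tray and hold it level over the scale

TASK

The sauce filler's two steel check-valve balls, which are to be weighed for wear, lie loose in a pocket tray that is locked down on its wash frame: take the square key off its stud, turn both lock screws with it a quarter turn counter-clockwise (seen from above) so that their blades swing clear of the tray, and leave the key standing on the last screw or back on its stud. Then lift the tray by its handle and carry it level, so that no ball leaves its pocket, to the scale. The program finishes while still holding the tray there, level and still, centred about a hand's breadth above the weighing plate, and the things around stay where they stand.

Things in the scene. Friction and masses are not known exactly. Their poses are not given: they have to be found in the camera images.
- wash_frame: Fixed low frame of sheet steel on rubber feet. Origin on the worktop, z up; plate x -82 to +87, y -150 to +150 mm, top 12 mm above the worktop. In its axes: tray centre (25, 0) mm; lock screws (25, +116) and (25, -116) mm; key stud (-55, +116) mm. Guides 10 mm high stand at the tray's corners with 2 mm clearance.
- key: Loose square-socket key, 120 g, 89 mm tall, upright on its stud at the start. Origin at the centre of the socket's lower rim, z up to the handle. Socket 24 mm square outside, 14.4 mm inside, 20 mm deep, sides along x and y. Black handle 28 (x) x 20 (y) mm, 45 to 89 mm above the rim.
- key_stud (a point): Foot of the fixed parking stud: a 12 mm square head, 15 mm tall with its top 5 mm tapered to 6.4 mm, sides along the frame's x and y. This point is the centre of the flat boss on which the key's rim rests, 16 mm above the worktop.
- lock_left_screw (a point): Captive lock screw at the frame's +y end, turning with its blade. Point on its axis on the 28 mm round boss (31.5 mm above the worktop) where the key's rim rests; above it a 12 mm square head (sides along x, y), 15 mm tall, top 5 mm tapered to 6.4 mm: about 13 degrees play each way in the key. Blade 10 mm wide, 38 mm long from the axis, along -y, over the tray's edge when locked.
- lock_right_screw (a point): The same at the frame's -y end, built turned half round: at joint value 0 its axes are turned pi from the frame's, so its blade too points along its own -y, over the tray.
- lock_left (a joint): Turn of the left lock screw, rad: 0 locked (blade square over the tray), grows counter-clockwise seen from above, stop at 1.6. The blade is clear of the tray from about 0.9; a quarter turn is 1.57, and past 1.15 counts as open. Starts at 0 to 0.25. Dry friction about 0.08 N m; it stays where it is left.
- lock_right (a joint): The same for the right lock screw, also counter-clockwise to open.
- tray: Loose white plastic tray 100 (x) x 180 (y) x 10 mm, about 0.3 kg without balls. Origin at the centre of its underside, z up. In the middle two steel posts carry a level black grip bar, 82 (x) x 14 (y) x 18 mm, its middle 77 mm up. Ball pockets: 18 mm round, 6 mm deep, at (-24, 52) and (24, -52) mm. Two spare seat rings, 33 mm wide, are fixed at (24, 52) and (-24, -52) mm, top 20 mm up.
- tray_grip (a point): Middle of the tray's grip bar, 77 mm above the tray's underside; tray axes. Close the fingers along y (14 mm).
- pocket_left (a point): Where the left ball's centre lies when the ball sits in its pocket: 22 mm above the tray's underside, at tray (-24, +52) mm.
- pocket_right (a point): The same for the right pocket, at tray (24, -52) mm.
- ball_left_center (a point): Centre of the left loose steel ball, 30 mm across, 110 g. It sinks 3 mm into its pocket and rolls out when the tray tips past about 35 degrees or is jerked.
- ball_right_center (a point): Centre of the right loose steel ball, the same.
- scale: White portion scale 235 x 200 x 39 mm, standing firm (fixed); origin at the centre of its underside, display and keys on its -x side.
- scale_plate (a point): Centre of the scale's weighing plate (150 x 176 mm), on its top, 39 mm above the worktop.
- timer: Wind-up kitchen timer, 62 x 62 x 42 mm, a bystander. Origin under its centre.
- foil_cup_stack: Stack of foil cups, 60 mm wide, 49 mm high, a bystander. Origin under its centre.
- food_tub: White food tub 118 x 158 x 62 mm, a bystander. Origin under its centre.
- key_grip (a point): Middle of the key's handle, 67 mm above its rim; key axes. Grip across its 20 mm, fingers closing along y. Let go, the key stands by itself on the stud or a screw.

How it is judged:
By the outcome, as a careful person would: the job done as asked, in the order asked, and still so for the second after the job is handed in, while the arm keeps its last pose, push and grip.
It also fails if it takes over 72 s, if anything falls off the work surface, if the arm or the gripper's body presses on something with over 40 N, if the wrist force passes 120 N, or if a joint passes its speed limit or range.

ROBOT

A 6-joint arm with a two-finger parallel gripper is mounted at the origin on a cart in front of the work surface, level with it; the furniture and walls round the work are solid. World frame = base frame: x ahead of the robot, y to its left, z up, the work surface at z = 0. Lengths are in m, angles in rad, forces in N, time in s.
With the tool pointing down it reaches from about 0.375 to 0.925 m from the base axis. Payload 5.7 kg.
Tool frame: the origin (TCP) lies between the finger pads; the fingertips stand 25 mm ahead of it and the grasp point (between the pads) lies 6 mm ahead of it; z points along the fingers, y is the line along which they close (so a half turn about z gives the same grasp; the last joint's range is limited). The gripper opens to 88 mm and grips with 3 to 60 N. Pads are 20 mm wide; open, the fingers measure 115 mm over their backs; the gripper's body (75 mm by 178 mm) begins 61 mm behind the grasp point.
Start: joints at [-1.392, 0.359, 1.51, -0, 1.272, -0.115], TCP at [0.174, -0.574, 0.211] pointing down, gripper open.
Joint ranges: [-2.97, 2.97], [-1.01, 2.36], [0.21, 2.38], [-0.96, 4.11], [0.2, 2.71], [-2.98, 2.98]. Speed limits (rad/s): [2.39, 2.39, 3.14, 3.14, 3.14, 3.14].

INTERFACE

Orientations are given as [roll, pitch, yaw] about the fixed x, y, z axes, in that order (R = Rz(yaw) Ry(pitch) Rx(roll)).
In Python, from plant import observe, grab_frame, calibration, hand_in, silhouettes, pinpoint gives the robot as it stands.
- The arm moves only by the shell command python3 -m inch 'ROWS' [OPENING]. ROWS is text: rows parted by semicolons, each of 4 numbers parted by spaces: the shift along the tool's x, y, z in cm, then the turn about the tool's z in degrees. A call has 1 to 5 rows; each row is the pose to reach, as a shift and turn from the pose commanded when the call began, along the tool's axes at that moment; what a row does not reach only later rows make up. A row lasts 1/8 s, in which the tool goes at most 62.5 mm and 10.7 degrees, less where a joint would pass 70% of its speed; a pose out of reach is approached as far as the arm can. A call with a gripper value outside its range is refused whole. OPENING is the finger opening in cm, from 0 to 8.78, set as the call begins (- or left out, the last holds). The fingers move at their own pace and stop on an object; the grip force is fixed at half the most. Time passes only in rows, so rows that repeat a pose let the fingers close. It gives the time, the measured TCP pose, the force, the opening and the grip force at its end, in the units of the state.
- observe(): the state, without advancing time (a new reading comes with each control period).
- grab_frame(name): name is "side" or "top" or "wrist"; returns the picture (384x512x3 uint8, blue, green, red); there is no depth.
- calibration(name): a dict with "K" (3x3 intrinsics, pixels), "rvec" (rotation vector, rad) and "tvec" (3), from world to camera coordinates, as OpenCV has them. Camera axes: x right, y down, z forward; pixel columns grow to the right and rows downward; lengths in m; the calibration is good to about 2 mm. A picture is of the moment at which its call begins: read the wrist's pose just before it. calibration takes no time and is no camera call; for the wrist camera it gives the pose at the moment of the call.
- hand_in(): hands the job in; it is judged then, once.
Trained networks look in the newest picture that a camera, given by its name, has taken for a name from the list of things; names that differ only in an ending like _2 or _b are one class to them, and where a whole thing is asked for, a point or a joint stands for the part that bears it (a point fixed in the world has none). Each returns a list of dicts, best first, with "p" (0 to 1); they miss things now and then, are a little off and sometimes report something else, mostly with a low value. They report only what shows in the picture. A call takes as long as a camera call.
- silhouettes(camera, label): "pixels" (384x512 bool, what is visible of it) and "bbox" ([left, top, right, bottom] in pixels, round what is visible of it).
- pinpoint(camera, label): "uv" ([column, row] in pixels: a listed point, or the origin of a listed thing).
The state is a dict: "clock": time; "qpos": joint angles; "dq": joint speeds; "effort": joint torques, N m; "tool_pos": TCP position; "eef_rot": TCP orientation; "force": force on the tool from outside, world axes, zero at the start; "ft_torque": the same for the moment, N m; "gripper_width": opening from 0.0 (shut) to 1.0 (fully open); "grasp_force": force on a finger pad.
Only numpy, scipy, OpenCV 4.12 (cv2) and the standard library are available. Lean on these libraries where they do the work, as an engineer would, in place of code of your own. Each camera call takes 0.05 s, during which the arm holds its last target. There are 200 camera calls.

## Working session

There is one attempt and no reset: what is moved stays moved. The work goes in short steps, Python scripts to look and compute and a shell command to move; the robot and the scene stay as the last step left them, time stands still between calls to the robot, and variables do not carry over. Pictures are saved under pics/ and viewed, at most 10 in all, crops included, and the job is handed in when it is done.

```bash
mkdir -p pics; ls; cat > h.py <<'E'
import numpy as np,cv2
from plant import *
from scipy.spatial.transform import Rotation as R
def cam(c):
    k=calibration(c);Rm=cv2.Rodrigues(np.array(k["rvec"],float))[0];return np.array(k["K"]),Rm,np.array(k["tvec"],float).ravel()
def ray(c,uv,C=None):
    K,Rm,t=C or cam(c);d=Rm.T@np.linalg.inv(K)@np.array([uv[0],uv[1],1.]);return -Rm.T@t,d/np.linalg.norm(d)
def tri(rays):
    A=sum(np.eye(3)-np.outer(d,d) for o,d in rays);b=sum((np.eye(3)-np.outer(d,d))@o for o,d in rays)
    p=np.linalg.solve(A,b);return p,[float(np.linalg.norm(np.cross(p-o,d))) for o,d in rays]
def atz(r,z): o,d=r;return o+d*(z-o[2])/d[2]
def proj(c,p):
    K,Rm,t=cam(c);q=K@(Rm@np.array(p)+t);return q[:2]/q[2]
E
cat > a.py <<'E'
from h import *
for c in("side","top"): cv2.imwrite(f"pics/{c}0.png",grab_frame(c))
for n in "key_grip key_stud lock_left_screw lock_right_screw tray_grip pocket_left pocket_right ball_left_center ball_right_center scale_plate wash_frame timer foil_cup_stack food_tub tray scale".split():
    rs=[]
    for c in("side","top"):
        l=pinpoint(c,n)[:2]
        print(n,c,[(np.round(x["uv"],1).tolist(),round(x["p"],2)) for x in l])
        if l: rs.append(ray(c,l[0]["uv"]))
    if len(rs)==2: p,e=tri(rs);print("   ",p.round(4),np.round(e,4))
s=observe();print(s["clock"],s["tool_pos"],s["eef_rot"])
E
python3 a.py
```

```text
pics
key_grip side [([280.6, 179.8], 0.56), ([132.3, 194.3], 0.51)]
key_grip top [([258.8, 186.5], 0.63), ([240.2, 199.8], 0.4)]
    [ 0.4961 -0.1059  0.0997] [0.0399 0.0399]
key_stud side [([276.9, 202.1], 0.72), ([360.0, 233.1], 0.23)]
key_stud top [([241.4, 203.0], 0.75), ([373.0, 162.7], 0.16)]
    [ 0.4618 -0.0868  0.0018] [0.0011 0.0011]
lock_left_screw side [([263.1, 204.8], 0.55), ([280.0, 197.6], 0.42)]
lock_left_screw top [([241.1, 181.0], 0.41)]
    [ 0.5354 -0.0947  0.0325] [0.0072 0.0072]
lock_right_screw side [([250.5, 196.2], 0.17)]
lock_right_screw top [([312.7, 184.4], 0.52)]
    [ 0.4941 -0.2478  0.0201] [0.0793 0.0793]
tray_grip side [([230.4, 183.2], 0.9), ([158.9, 170.2], 0.55)]
tray_grip top [([277.7, 184.1], 0.79)]
    [ 0.5205 -0.2106  0.0724] [0.0065 0.0065]
pocket_left side [([251.0, 194.4], 0.95), ([280.5, 200.1], 0.21)]
pocket_left top [([261.6, 186.2], 0.68)]
    [ 0.5136 -0.1532  0.043 ] [0.0013 0.0013]
pocket_right side [([209.9, 195.3], 0.71)]
pocket_right top [([294.3, 176.8], 0.93)]
    [ 0.5481 -0.2689  0.0301] [0.0071 0.0071]
ball_left_center side 
[... 706 characters left out ...]
5, 176.6], 0.17)]
    [ 0.4188 -0.5747 -0.0168] [0.0001 0.0001]
foil_cup_stack side [([175.1, 180.1], 0.57)]
foil_cup_stack top [([354.3, 200.8], 0.84)]
    [ 0.465  -0.4646 -0.0005] [0.0006 0.0006]
food_tub side [([135.4, 194.6], 0.66), ([251.0, 198.2], 0.61)]
food_tub top [([369.6, 161.5], 0.65)]
    [ 5.991e-01 -5.242e-01 -4.000e-04] [0.0037 0.0037]
tray side [([230.6, 200.7], 0.59)]
tray top [([276.8, 177.8], 0.71)]
    [ 0.5432 -0.2064  0.0238] [0.001 0.001]
scale side [([362.2, 232.8], 0.67)]
scale top [([156.4, 193.4], 0.93), ([240.3, 202.9], 0.72)]
    [ 0.4989  0.1933 -0.0101] [0.0031 0.0031]
1.7 [ 0.173735   -0.57426517  0.21062942] [-3.14150729e+00  6.21587553e-08  2.93806887e-01]
```

```bash
python3 -c "
import cv2,numpy as np
a=cv2.imread('pics/side0.png')[130:280,100:440];b=cv2.imread('pics/top0.png')[110:260,90:430]
cv2.imwrite('pics/m0.png',cv2.resize(np.vstack([a,b]),None,fx=2,fy=2,interpolation=2))"
```

```text
(no output)
```

View pics/m0.png

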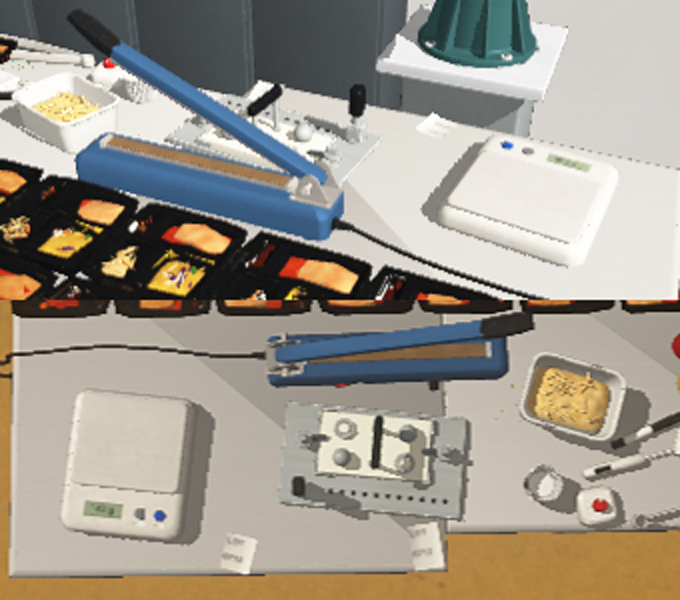

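The images show the frame right of centre with the key at its near-left corner (top ≈ 239,203). Behind the frame is an unlisted blue sealer with a raised lever. Next I'll take wrist views from above.

```bash
cat >> h.py <<'E'
def rows(p,yaw=None):
    s=observe();y0=s["eef_rot"][2];Rm=R.from_euler('xyz',s["eef_rot"]).as_matrix()
    d=Rm.T@(np.array(p)-s["tool_pos"])*100
    dy=0 if yaw is None else -np.degrees((yaw-y0+np.pi)%(2*np.pi)-np.pi)
    print("rows to",np.round(p,3),":",np.round(d,2),"turn",round(dy,1))
def st():
    s=observe();print(round(s["clock"],2),np.round(s["tool_pos"],4),np.round(s["eef_rot"],4),"F",np.round(s["force"],1),"w",round(s["gripper_width"]*8.78,2),"g",round(s["grasp_force"],1))
E
python3 - <<'E'
from h import *
r1=ray("side",(280.6,179.8));r2=ray("top",(240.2,199.8));print(tri([r1,r2]))
for uv in((245.5,179),(317.5,187.5)): print(atz(ray("top",uv),.04))
for c in("top","side","wrist"):
    K,Rm,t=cam(c);print(c,K[0,0],K[0,2],-Rm.T@t,Rm[2])
# sealer lever tip: side (100+75/2,130+15/2), top (90+530/2,110+20/2)
print(tri([ray("side",(138,138)),ray("top",(356,121))]))
print(tri([ray("side",(155,153)),ray("top",(333,124))]))
rows([.42,-.2,.36],-.117)
E
```

```text
(array([ 0.46663364, -0.0801207 ,  0.08653782]), [0.005640052914873315, 0.005640052914873314])
[ 0.53838405 -0.10251839  0.04      ]
[ 0.50803443 -0.33634601  0.04      ]
top 432.2865191271925 254.09384923519949 [ 0.3984773  -0.10877002  1.43846227] [ 0.07937886 -0.01520154 -0.9967286 ]
side 398.641240491461 255.40051498190243 [1.46587869 0.2801403  0.67436461] [-0.79078929 -0.34644414 -0.50460753]
wrist 282.53001610150267 258.5679474903569 [ 0.2487335  -0.55163983  0.38478359] [-0.27178831 -0.08184403 -0.95887052]
(array([ 0.67663438, -0.41379647,  0.24927906]), [0.0013535403184436923, 0.0013535403184437003])
(array([ 0.67832077, -0.35859572,  0.21489872]), [0.0017533086767140718, 0.001753308676714122])
rows to [ 0.42 -0.2   0.36] : [ 34.41 -28.69 -14.93] turn 23.5
```

```bash
python3 -m inch '3 -2 -4 0; 7.5 -5.5 -8 0; 12 -9 -11 6; 16.5 -12 -14 14; 21 -15 -15 23.5'; python3 -m inch '4.9 -2.5 0 0; 9.9 -5.1 0 0; 14 -7 0 0; 18 -8.5 0 0; 18 -8.5 0 0'; python3 -c "
from h import *
st();rows([.46,-.2,.36],-.117)"
```

```text
clock: 2.33
tool_pos: [0.3315, -0.3706, 0.3624]
eef_rot: [3.139, -0.002, -0.119]
force: [0.3, -0.8, 0.4]
gripper_width: 0.997
grasp_force: 0.0
clock: 2.95
tool_pos: [0.5209, -0.306, 0.3595]
eef_rot: [-3.141, 0.0, -0.11]
force: [-0.2, -0.7, 0.8]
gripper_width: 0.999
grasp_force: 0.0
2.95 [ 0.5209 -0.306   0.3595] [-3.1408e+00  1.0000e-04 -1.0980e-01] F [-0.2 -0.7  0.8] w 8.77 g 0.0
rows to [ 0.46 -0.2   0.36] : [-7.22 -9.87 -0.04] turn 0.4
```

```bash
cat > look.py <<'E'
from h import *
import sys,pickle,os
tag=sys.argv[1];names=sys.argv[2:] or "key key_grip key_stud lock_left_screw lock_right_screw tray_grip pocket_left pocket_right ball_left_center ball_right_center tray wash_frame".split()
db=pickle.load(open("db.p","rb")) if os.path.exists("db.p") else {}
C=cam("wrist");cv2.imwrite(f"pics/{tag}.png",grab_frame("wrist"))
for n in names:
    l=pinpoint("wrist",n)[:3]
    db.setdefault(n,{})[tag]=[(ray("wrist",x["uv"],C),x["p"],x["uv"]) for x in l]
    print(n,[(np.round(x["uv"],1).tolist(),round(x["p"],2)) for x in l])
    L=[v[0][0] for v in db[n].values() if v and v[0][1]>.4]
    if len(L)>1: p,e=tri(L);print("   ",p.round(4),np.round(e,4))
pickle.dump(db,open("db.p","wb"));st()
E
python3 look.py w1
```

```text
key [([149.2, 196.7], 0.73)]
key_grip [([130.0, 207.0], 0.79)]
key_stud [([144.1, 198.8], 0.65)]
lock_left_screw [([138.9, 158.1], 0.66)]
lock_right_screw [([269.4, 156.2], 0.84)]
tray_grip [([195.5, 163.3], 0.76), ([234.8, 142.3], 0.68)]
pocket_left [([173.9, 172.1], 0.56)]
pocket_right [([228.2, 141.3], 0.56)]
ball_left_center [([173.4, 168.3], 0.76)]
ball_right_center [([232.1, 144.4], 0.61), ([203.3, 153.8], 0.37)]
tray [([204.1, 154.8], 0.69), ([138.9, 157.2], 0.48)]
wash_frame []
3.6 [ 0.5185 -0.3072  0.3604] [ 3.1416e+00 -1.0000e-04 -1.1330e-01] F [ 0.2 -0.8 -0.7] w 8.8 g 0.0
```

```bash
python3 -m inch '-2 -5.5 0 0; -4 -11 0 0; -5.5 -16 0 0; -6 -18 0 0;-6 -18 0 0'; python3 look.py w2; python3 -c "
import cv2,numpy as np
a=cv2.imread('pics/w1.png');b=cv2.imread('pics/w2.png')
cv2.imwrite('pics/m1.png',cv2.resize(np.vstack([a,b]),None,fx=.78,fy=.78,interpolation=3))"
```

```text
clock: 4.22
tool_pos: [0.4796, -0.121, 0.3606]
eef_rot: [3.141, -0.001, -0.111]
force: [0.5, -0.6, -0.2]
gripper_width: 1.003
grasp_force: 0.0
key [([239.5, 165.0], 0.62)]
    [ 0.4588 -0.0825  0.0047] [0.0009 0.0009]
key_grip [([234.9, 171.8], 0.94), ([235.2, 123.9], 0.6)]
    [ 0.4638 -0.0801  0.0819] [0.0002 0.0002]
key_stud [([238.5, 167.3], 0.87)]
    [ 0.4601 -0.0817  0.0265] [0.0005 0.0005]
lock_left_screw [([238.3, 126.1], 0.68)]
    [ 0.5351 -0.0907  0.0279] [0.0026 0.0026]
lock_right_screw [([235.0, 173.2], 0.66), ([371.9, 118.8], 0.5)]
    [ 0.838  -0.2834  1.9122] [0.012 0.012]
tray_grip [([312.1, 127.1], 0.75)]
    [ 0.5249 -0.207   0.0946] [0.003 0.003]
pocket_left [([274.5, 132.8], 0.64)]
    [ 0.5122 -0.1532  0.0459] [0.0036 0.0036]
pocket_right [([337.9, 107.2], 0.72), ([336.1, 105.2], 0.62)]
    [ 0.5488 -0.2581  0.0528] [0.0033 0.0033]
ball_left_center [([267.1, 135.6], 0.5)]
    [ 0.5082 -0.1402  0.0027] [0.0002 0.0002]
ball_right_center [([335.1, 106.9], 0.68)]
    [ 0.5449 -0.2606  0.0295] [0.0012 0.0012]
tray [([302.1, 121.4], 0.68), ([237.9, 168.5], 0.24)]
    [ 0.5278 -0.2049  0.0119] [0.0006 0.0006]
wash_frame [([271.3, 133.6], 0.66)]
4.88 [ 0.4794 -0.1216  0.3602] [-3.1415e+00  1.0000e-04 -1.1320e-01] F [-0.   0.6  0.8] w 8.77 g 0.0
```

View pics/m1.png

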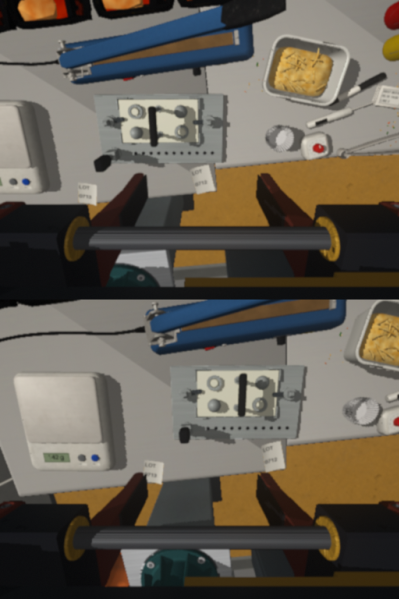

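The wrist views show the frame clearly, with the key standing on its stud (full-resolution ≈ 235,172 in w2), and the two screws and both balls seated. Next I'll fit the frame pose from all the detections.

```bash
cat > fit.py <<'E'
from h import *
import pickle,sys
from scipy.optimize import least_squares
M=dict(key=(-55,116,16),key_grip=(-55,116,83),key_stud=(-55,116,16),lock_left_screw=(25,116,31.5),lock_right_screw=(25,-116,31.5),tray_grip=(25,0,89),tray=(25,0,12),pocket_left=(1,52,34),pocket_right=(49,-52,34),ball_left_center=(1,52,34),ball_right_center=(49,-52,34),wash_frame=(0,0,0))
db=pickle.load(open("db.p","rb"));skip=sys.argv[1:]
obs=[(n,t,o,d) for n,v in db.items() if n in M for t,l in v.items() if t not in skip for (o,d),p,uv in l if p>.45]
def res(q,full=False):
    c,s=np.cos(q[2]),np.sin(q[2]);r=[]
    for n,t,o,d in obs:
        m=np.array(M[n])/1000;P=np.array([q[0]+c*m[0]-s*m[1],q[1]+s*m[0]+c*m[1],q[3]+m[2]])-o
        r.append(np.cross(P,d)*1000)
    return np.array(r) if full else np.ravel(r)
f=least_squares(res,[.5,-.2,-.11,0],loss="cauchy",f_scale=2)
if __name__=="__main__":
    q=f.x;print("frame",q.round(4))
    for (n,t,o,d),e in zip(obs,res(q,True)): print(n,t,round(float(np.linalg.norm(e)),1),end="; ")
    c,s=np.cos(q[2]),np.sin(q[2])
    print()
    for n in("key_grip","lock_left_screw","lock_right_screw","tray_grip"):
        m=np.array(M[n])/1000;print(n,np.round([q[0]+c*m[0]-s*m[1],q[1]+s*m[0]+c*m[1],m[2]+q[3]],4))
E
python3 fit.py; python3 -c "
from h import *
rows([.44,-.08,.2],-.11);st()"
```

```text
frame [ 0.5038 -0.2034 -0.1063  0.003 ]
key w1 6.1; key w2 1.5; key_grip w1 3.7; key_grip w2 3.4; key_grip w2 78.3; key_stud w1 4.3; key_stud w2 3.3; lock_left_screw w1 3.4; lock_left_screw w2 8.1; lock_right_screw w1 2.9; lock_right_screw w2 252.0; lock_right_screw w2 3.2; tray_grip w1 1.2; tray_grip w1 69.9; tray_grip w2 7.2; pocket_left w1 3.3; pocket_left w2 4.6; pocket_right w1 5.9; pocket_right w2 3.1; pocket_right w2 1.8; ball_left_center w1 3.6; ball_left_center w2 12.5; ball_right_center w1 2.8; ball_right_center w2 2.1; tray w1 0.7; tray w1 111.7; tray w2 2.0; wash_frame w2 55.7; 
key_grip [ 0.4614 -0.0823  0.086 ]
lock_left_screw [ 0.5409 -0.0908  0.0345]
lock_right_screw [ 0.5163 -0.3214  0.0345]
tray_grip [ 0.5286 -0.2061  0.092 ]
rows to [ 0.44 -0.08  0.2 ] : [-4.38 -3.69 16.02] turn -0.2
4.88 [ 0.4794 -0.1216  0.3602] [-3.1415e+00  1.0000e-04 -1.1320e-01] F [-0.   0.6  0.8] w 8.77 g 0.0
```

```bash
python3 -m inch '-0.5 -12 16 0; -1 -16.5 16 0;-1 -16.5 16 0' >/dev/null; echo; python3 -c "
from h import *
st()"; python3 -m inch '-1 8 0 0;-1 8 0 0'; python3 -c "
from h import *
st()
rows([.44,-.08,.2],-.11);rows([.44,-.2,.2],-.11)"
```

```text
5.25 [0.4866 0.0117 0.2278] [-3.1415e+00 -1.1000e-03 -1.1380e-01] F [ 0.4  0.4 -0.2] w 8.79 g 0.0
clock: 5.5
tool_pos: [0.4671, -0.0672, 0.2282]
eef_rot: [3.141, 0.001, -0.109]
force: [0.6, -0.5, 0.1]
gripper_width: 1.001
grasp_force: 0.0
5.5 [ 0.4671 -0.0672  0.2282] [ 3.1408e+00  1.3000e-03 -1.0850e-01] F [ 0.6 -0.5  0.1] w 8.79 g 0.0
rows to [ 0.44 -0.08  0.2 ] : [-2.55  1.56  2.82] turn 0.1
rows to [ 0.44 -0.2   0.2 ] : [-1.25 13.49  2.83] turn 0.1
```

```bash
python3 -m inch '-3 0.5 1 0;-3 0.5 1 0' >/dev/null; N="key_grip key_stud lock_left_screw lock_right_screw tray_grip pocket_left pocket_right ball_right_center tray"; python3 look.py w3 $N; python3 -m inch '1 6 0 0;2 12 0 0;3 18 0 0;3 18 0 0' >/dev/null; python3 look.py w4 $N; python3 fit.py w1 w2
```

```text
key_grip [([265.4, 156.6], 0.68)]
    [ 0.4624 -0.0794  0.0799] [0.001  0.0008 0.0016]
key_stud [([268.1, 149.4], 0.56)]
    [ 0.4611 -0.0831  0.0303] [0.0006 0.0012 0.0008]
lock_left_screw [([267.1, 85.5], 0.85)]
    [ 0.5361 -0.0911  0.03  ] [0.0018 0.0034 0.0016]
lock_right_screw [([463.0, 83.6], 0.62)]
    [ 0.5218 -0.2008  0.2521] [0.1231 0.1039 0.0245]
tray_grip [([384.9, 79.2], 0.81)]
    [ 0.525  -0.2064  0.0914] [0.0024 0.0038 0.0015]
pocket_left [([321.5, 105.4], 0.59)]
    [ 0.5102 -0.1524  0.0409] [0.0024 0.005  0.0027]
pocket_right [([410.5, 58.4], 0.62)]
    [ 0.5478 -0.2579  0.0403] [0.0036 0.0047 0.0023]
ball_right_center [([410.4, 62.6], 0.6)]
    [ 0.5444 -0.2607  0.0294] [0.0008 0.0017 0.0009]
tray [([359.4, 81.5], 0.94), ([33.1, 112.4], 0.17)]
    [ 0.5289 -0.2052  0.0164] [0.0005 0.0016 0.0013]
6.25 [ 0.4376 -0.0693  0.2188] [-3.1415e+00 -3.0000e-04 -1.1270e-01] F [ 0.6 -0.7 -0.9] w 8.79 g 0.0
key_grip [([103.8, 187.3], 0.97), ([169.0, 133.4], 0.58)]
    [ 0.462  -0.0794  0.0806] [0.0015 0.0013 0.0011 0.0016]
key_stud [([133.9, 178.4], 0.85)]
    [ 0.4581 -0.0828
[... 698 characters left out ...]
2058  0.0141] [0.0007 0.0015 0.0019 0.0018]
7.25 [ 0.4468 -0.2508  0.2189] [-3.1415e+00 -2.0000e-04 -1.1160e-01] F [-0.2 -0.5 -0.2] w 8.78 g 0.0
frame [ 0.502  -0.2035 -0.1066  0.0015]
key_grip w3 3.6; key_grip w4 1.9; key_grip w4 95.2; key_stud w3 1.9; key_stud w4 5.8; lock_left_screw w3 1.7; lock_left_screw w4 1.3; lock_right_screw w3 1.6; lock_right_screw w4 3.0; tray_grip w3 0.9; tray_grip w4 3.2; pocket_left w3 1.8; pocket_left w4 3.7; pocket_right w3 3.4; ball_right_center w3 2.9; ball_right_center w4 3.2; tray w3 3.5; tray w4 1.0; 
key_grip [ 0.4596 -0.0823  0.0845]
lock_left_screw [ 0.5392 -0.0908  0.033 ]
lock_right_screw [ 0.5145 -0.3215  0.033 ]
tray_grip [ 0.5268 -0.2062  0.0905]
```

```bash
python3 - <<'E'
from h import *
rows([.461,-.081,.15],-.107);rows([.461,-.081,.089],-.107)
import numpy as np
a=cv2.imread('pics/w4.png');b=cv2.imread('pics/w3.png')
cv2.imwrite('pics/m2.png',np.hstack([cv2.resize(a[70:215,80:180],None,fx=4,fy=4,interpolation=2),cv2.resize(a[70:215,240:340],None,fx=4,fy=4,interpolation=2)]))
E
```

```text
rows to [ 0.461 -0.081  0.15 ] : [ -0.48 -17.03   6.89] turn -0.3
rows to [ 0.461 -0.081  0.089] : [ -0.48 -17.03  12.99] turn -0.3
```

View pics/m2.png

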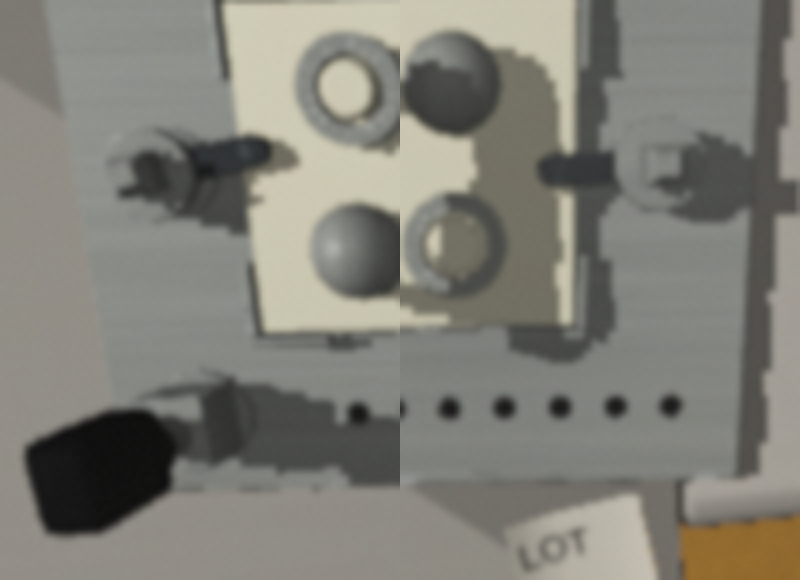

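The crop shows both blades over the tray. The left one is turned about 10° counter-clockwise and the right one is near 0. Now I'll grip the key.

```bash
python3 -m inch '-.4 -6 3 0;-.5 -12 6 0;-.5 -17 7 0;-.5 -17 9 0;-.5 -17 13 0' 5; python3 -m inch '0 0 0 0' 5;  python3 -c "
from h import *
st();rows([.461,-.081,.089],-.107)"
```

```text
clock: 7.88
tool_pos: [0.4628, -0.0812, 0.0894]
eef_rot: [3.141, -0.004, -0.11]
force: [0.1, -0.5, -0.6]
gripper_width: 0.567
grasp_force: 0.0
clock: 8.0
tool_pos: [0.4586, -0.0808, 0.087]
eef_rot: [-3.14, 0.005, -0.112]
force: [-1.5, 0.7, 1.8]
gripper_width: 0.574
grasp_force: 0.0
8.0 [ 0.4586 -0.0808  0.087 ] [-3.1404  0.0054 -0.1119] F [-1.5  0.7  1.8] w 5.04 g 0.0
rows to [ 0.461 -0.081  0.089] : [ 0.24 -0.01 -0.2 ] turn -0.3
```

```bash
python3 -m inch '0 0 0 0;0 0 0 0;0 0 0 0;0 0 0 0' 0; python3 -c "
from h import *
st()"; python3 -m inch '0 0 -1 0;0 0 -2.5 0;0 0 -4.5 0;0 0 -5 0;0 0 -5 0'; cat > key.py <<'E'
from h import *
import sys
# where is the held key: socket rim relative to TCP
st()
for c in("side","top","wrist"):
    C=cam(c);cv2.imwrite(f"pics/k{sys.argv[1]}{c}.png",grab_frame(c))
    for n in("key","key_grip"):
        print(c,n,[(np.round(x["uv"],1).tolist(),round(x["p"],2)) for x in pinpoint(c,n)[:2]])
s=observe();Rm=R.from_euler('xyz',s["eef_rot"]).as_matrix();g=np.array(s["tool_pos"])+Rm@[0,0,.006]
for c in("side","top","wrist"): print(c,"expected grip",proj(c,g).round(1),"rim",proj(c,g+Rm@[0,0,.067]).round(1))
E
python3 key.py 1
```

```text
clock: 8.5
tool_pos: [0.4617, -0.0825, 0.0897]
eef_rot: [3.141, -0.002, -0.113]
force: [0.4, -0.8, 5.8]
gripper_width: 0.225
grasp_force: 29.2
8.5 [ 0.4617 -0.0825  0.0897] [ 3.1412e+00 -1.9000e-03 -1.1320e-01] F [ 0.4 -0.8  5.8] w 1.97 g 29.2
clock: 9.12
tool_pos: [0.4609, -0.0821, 0.1389]
eef_rot: [3.142, -0.001, -0.113]
force: [-0.4, -0.1, -1.4]
gripper_width: 0.221
grasp_force: 29.2
9.12 [ 0.4609 -0.0821  0.1389] [ 3.1416e+00 -5.0000e-04 -1.1290e-01] F [-0.4 -0.1 -1.4] w 1.94 g 29.2
side key [([156.6, 170.5], 0.7), ([279.8, 181.1], 0.58)]
side key_grip [([275.4, 165.3], 0.54)]
top key []
top key_grip []
wrist key [([259.8, 197.1], 0.75), ([11.9, 174.2], 0.59)]
wrist key_grip [([257.5, 229.4], 0.94)]
side expected grip [279.3 165.3] rim [278.7 184.7]
top expected grip [238.8 201.6] rim [239.3 202.6]
wrist expected grip [258.8 227. ] rim [258.7 197.7]
```

```bash
python3 -c "
from h import *
rows([.539,-.0907,.139],.043)"
```

```text
rows to [ 0.539 -0.091  0.139] : [ 7.88 -0.02 -0.06] turn -8.9
```

```bash
python3 -m inch '3.5 0 0 -5;7 0 0 -9;7.9 0 0 -9;7.9 0 0 -9;7.9 0 0 -9'; cat > key2.py <<'E'
from h import *
import sys
st();C=cam("wrist");s=observe();Rm=R.from_euler('xyz',s["eef_rot"]).as_matrix();g=np.array(s["tool_pos"])+Rm@[0,0,.006]
im=grab_frame("wrist");cv2.imwrite(f"pics/k{sys.argv[1]}.png",im)
print("grip",proj("wrist",g).round(1),"rim",proj("wrist",g+Rm@[0,0,.067]).round(1))
for n in("key","key_grip",sys.argv[2]):
    for x in pinpoint("wrist",n)[:2]: print(n,np.round(x["uv"],1),round(x["p"],2), "at z=.0315",atz(ray("wrist",x["uv"],C),.0315).round(4))
cv2.imwrite(f"pics/k{sys.argv[1]}c.png",cv2.resize(im[90:290,160:360],None,fx=3,fy=3,interpolation=2))
E
python3 key2.py 2 lock_left_screw
```

```text
clock: 10.2
tool_pos: [0.5376, -0.0906, 0.1384]
eef_rot: [-3.141, 0.002, 0.044]
force: [-1.3, -0.5, -1.1]
gripper_width: 0.224
grasp_force: 29.2
10.2 [ 0.5376 -0.0906  0.1384] [-3.1409e+00  2.0000e-03  4.3600e-02] F [-1.3 -0.5 -1.1] w 1.96 g 29.2
grip [258.6 227.2] rim [258.6 197.9]
key [259.6 199. ] 0.86 at z=.0315 [ 0.5253 -0.092   0.0315]
key [249.3 247.2] 0.41 at z=.0315 [ 0.4691 -0.0831  0.0315]
key_grip [257.3 224.7] 0.64 at z=.0315 [ 0.4962 -0.0908  0.0315]
```

View pics/k2c.png

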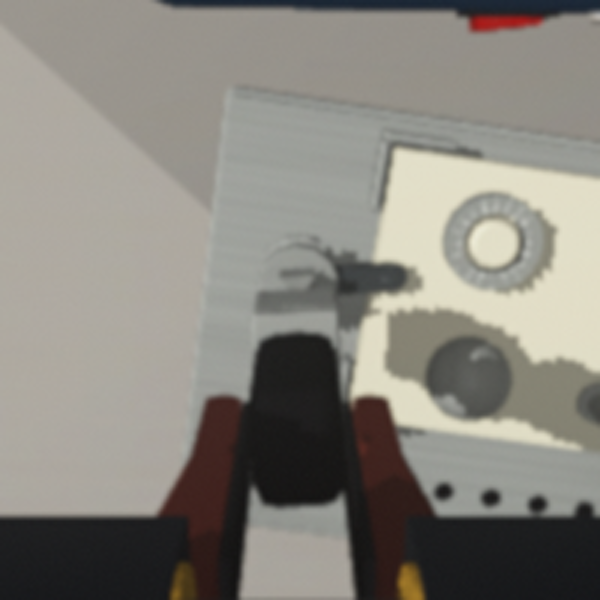

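```bash
python3 -c "
from h import *
for p in [(.539,-.0907,.0315),(.537,-.0907,.0315),(.539,-.0907,.0465)]: print(proj('wrist',p).round(1))
u=(259.7,181);print(atz(ray('wrist',u),.0315))
import math
K,Rm,t=cam('wrist')
im=cv2.imread('pics/k2c.png')
for p,col in [((.539,-.0907),(0,0,255)),((.536,-.0907),(255,0,0))]:
  for a in range(0,360,5):
    u=proj('wrist',(p[0]+.014*math.cos(a/57.3),p[1]+.014*math.sin(a/57.3),.0315));u=(u-[160,90])*3+1
    cv2.circle(im,tuple(int(v) for v in u),1,col,-1)
cv2.imwrite('pics/k2d.png',im[180:360,180:460])
"
```

```text
[258.6 187.2]
[258.5 189.1]
[258.6 191.3]
[ 0.54567809 -0.09156358  0.0315    ]
```

View pics/k2d.png

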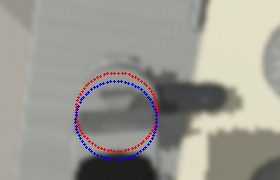

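```bash
python3 -c "
from h import *
st();rows([.5405,-.0907,.125],.043);rows([.5405,-.0907,.105],.043)
for x in (.539,.541,.543): print((proj('wrist',(x,-.125,.027))-[160,90])*3)"; python3 -m inch '.2 0 .6 0;.2 0 1.3 0;.2 0 1.3 0'
```

```text
10.4 [ 0.5385 -0.0909  0.1388] [-3.1414e+00  5.0000e-04  4.3900e-02] F [ 0.6  0.3 -0.4] w 1.95 g 29.2
rows to [ 0.54  -0.091  0.125] : [ 0.2  -0.01  1.38] turn 0.0
rows to [ 0.54  -0.091  0.105] : [ 0.2  -0.01  3.38] turn 0.0
[393.62382807 292.35780798]
[394.06006749 286.84707106]
[394.49798378 281.3151512 ]
clock: 10.78
tool_pos: [0.5406, -0.0907, 0.1248]
eef_rot: [-3.141, 0.002, 0.044]
force: [-0.4, -0.3, -0.5]
gripper_width: 0.221
grasp_force: 29.2
```

```bash
python3 -m inch '.1 0 .5 0;.1 0 1 0;.1 0 1 0'; python3 -m inch '0 0 .5 0;0 0 .9 0;0 0 .9 0'
```

```text
clock: 11.15
tool_pos: [0.542, -0.0908, 0.1152]
eef_rot: [-3.141, 0.001, 0.044]
force: [-1.2, -1.0, -0.5]
gripper_width: 0.222
grasp_force: 29.2
clock: 11.52
tool_pos: [0.542, -0.0908, 0.1063]
eef_rot: [-3.141, 0.001, 0.044]
force: [0.8, -0.2, -1.6]
gripper_width: 0.221
grasp_force: 29.2
```

```bash
python3 -m inch '0 0 0.1 -10;0 0 .1 -20;0 0 .1 -30;0 0 .1 -40;0 0 .1 -50'; python3 -m inch '0 0 0 -10;0 0 0 -20;0 0 0 -30;0 0 0 -40;0 0 0 -45'; python3 -c "
from h import *
st();print(observe()['ft_torque'],observe()['qpos'])"
```

```text
clock: 12.15
tool_pos: [0.5418, -0.0904, 0.1056]
eef_rot: [-3.14, -0.0, 0.922]
force: [-2.2, 0.9, -1.6]
gripper_width: 0.222
grasp_force: 29.2
clock: 12.78
tool_pos: [0.5413, -0.0904, 0.1056]
eef_rot: [-3.14, -0.001, 1.706]
force: [-2.1, 0.8, -0.4]
gripper_width: 0.218
grasp_force: 29.2
12.78 [ 0.5413 -0.0904  0.1056] [-3.1397e+00 -1.2000e-03  1.7059e+00] F [-2.1  0.8 -0.4] w 1.91 g 29.2
[ 0.13655875  0.38181677 -0.08552952] [-2.91591964e-01  4.06012794e-01  1.73652426e+00  3.41598158e-04
  1.00130266e+00 -4.26890623e-01]
```

```bash
python3 -m inch '0 0 0 7;0 0 0 12;0 0 0 12;0 0 -2 12;0 0 -4 12';python3 -c "
from h import *
st();rows([.5155,-.3215,.145],.0)"
```

```text
clock: 13.4
tool_pos: [0.5424, -0.0909, 0.1461]
eef_rot: [-3.141, -0.0, 1.495]
force: [0.5, 0.1, -1.2]
gripper_width: 0.222
grasp_force: 29.2
13.4 [ 0.5424 -0.0909  0.1461] [-3.1415e+00 -1.0000e-04  1.4949e+00] F [ 0.5  0.1 -1.2] w 1.95 g 29.2
rows to [ 0.516 -0.322  0.145] : [-23.2   -0.94   0.11] turn 85.7
```

```bash
python3 -m inch '0 0 -3 10;0 0 -6 20;-6 -.3 -6 30;-12 -.6 -6 40;-18 -.8 -6 50';python3 -c "
from h import *
st();rows([.5155,-.3215,.206],.0);rows([.5155,-.3215,.145],.0)"
```

```text
clock: 14.02
tool_pos: [0.5204, -0.2714, 0.2062]
eef_rot: [3.14, -0.001, 0.617]
force: [0.7, -0.2, -1.9]
gripper_width: 0.222
grasp_force: 29.7
14.03 [ 0.5204 -0.2714  0.2062] [ 3.1404e+00 -6.0000e-04  6.1730e-01] F [ 0.7 -0.2 -1.9] w 1.95 g 29.7
rows to [ 0.516 -0.322  0.206] : [-3.3   3.8   0.02] turn 35.4
rows to [ 0.516 -0.322  0.145] : [-3.3   3.79  6.12] turn 35.4
```

```bash
python3 -m inch '-1.6 2 0 10;-3.2 3.8 0 20;-3.2 3.8 2 30;-3.2 3.8 6 35.5;-3.2 3.8 6 35.5'; python3 key2.py 3 lock_right_screw;  cat > circ.py <<'E'
from h import *
import sys,math
x,y=map(float,sys.argv[2:4]);n=sys.argv[1]
im=cv2.imread(f'pics/{n}c.png')
for X,col in((x,(0,0,255)),(x+.003,(255,0,0))):
  for a in range(0,360,5):
    u=proj('wrist',(X+.014*math.cos(a/57.3),y+.014*math.sin(a/57.3),.0315));u=(u-[160,90])*3+1
    cv2.circle(im,tuple(int(v) for v in u),1,col,-1)
cv2.imwrite(f'pics/{n}d.png',cv2.resize(im[150:400,130:460],None,fx=2,fy=2))
E
python3 circ.py k3 .5155 -.3215
```

```text
clock: 14.65
tool_pos: [0.5142, -0.3177, 0.1431]
eef_rot: [-3.138, 0.005, 0.003]
force: [0.5, 1.2, -1.0]
gripper_width: 0.222
grasp_force: 29.7
14.65 [ 0.5142 -0.3177  0.1431] [-3.1376e+00  5.0000e-03  2.8000e-03] F [ 0.5  1.2 -1. ] w 1.95 g 29.7
grip [257.5 227.7] rim [257.6 198.7]
key [259.4 196.8] 0.8 at z=.0315 [ 0.5025 -0.318   0.0315]
key_grip [259.4 225.1] 0.91 at z=.0315 [ 0.47   -0.3181  0.0315]
lock_right_screw [262.5 186.1] 0.8 at z=.0315 [ 0.5142 -0.3212  0.0315]
```

View pics/k3d.png

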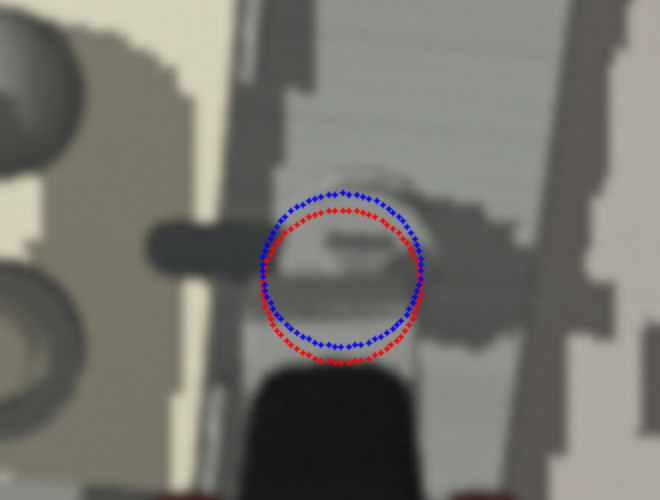

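The boss centre shows about 25 px right of the key in this crop, but that picture was taken while the arm was still settling, so I'll measure again now that it's still.

```bash
python3 key2.py 4 lock_right_screw; python3 circ.py k4 .5155 -.3215
```

```text
14.85 [ 0.5175 -0.32    0.1474] [ 3.1399e+00 -2.2000e-03  2.7000e-03] F [ 0.4  0.  -0.1] w 1.94 g 29.7
grip [258.8 227. ] rim [258.7 197.7]
key [259.5 198.2] 0.78 at z=.0315 [ 0.5036 -0.321   0.0315]
key_grip [258.5 227. ] 0.86 at z=.0315 [ 0.4701 -0.32    0.0315]
lock_right_screw [446.9 102.9] 0.2 at z=.0315 [ 0.602  -0.5045  0.0315]
```

View pics/k4d.png

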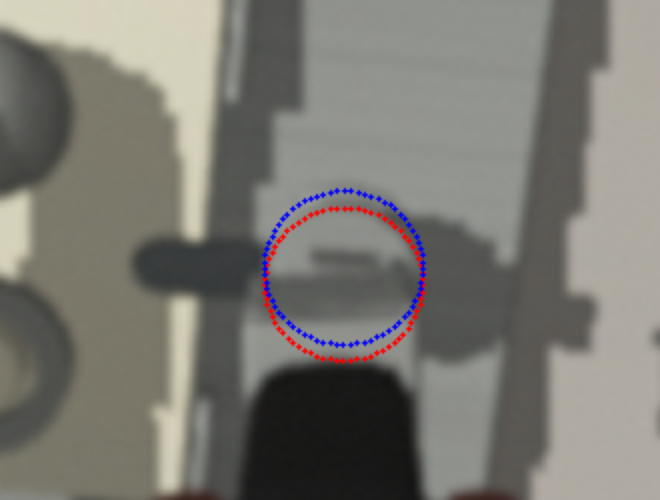

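The boss now lines up with the blue circle, so the screw is at about (0.518, -0.322). I'll lower the key onto it.

```bash
python3 -c "
from h import *
st();rows([.518,-.322,.125],0);rows([.518,-.322,.106],0)"; python3 -m inch '.1 .2 1 0;.1 .2 2.1 0;.1 .2 2.1 0;.1 .2 2.1 0'; python3 -c "
from h import *
st();rows([.518,-.322,.106],0)"
```

```text
15.05 [ 0.5171 -0.3196  0.1469] [ 3.1404e+00 -1.6000e-03  1.3000e-03] F [-0.2 -0.1 -1.6] w 1.93 g 29.7
rows to [ 0.518 -0.322  0.125] : [0.09 0.23 2.19] turn 0.1
rows to [ 0.518 -0.322  0.106] : [0.08 0.23 4.09] turn 0.1
clock: 15.55
tool_pos: [0.5173, -0.3211, 0.1244]
eef_rot: [-3.141, 0.001, 0.001]
force: [-0.3, -0.1, -0.8]
gripper_width: 0.219
grasp_force: 29.7
15.55 [ 0.5173 -0.3211  0.1244] [-3.1411e+00  5.0000e-04  5.0000e-04] F [-0.3 -0.1 -0.8] w 1.93 g 29.7
rows to [ 0.518 -0.322  0.106] : [0.07 0.09 1.84] turn 0.0
```

```bash
python3 -m inch '.1 .1 .5 0;.1 .1 1 0;.1 .1 1 0'; python3 -m inch '0 0 .5 0;0 0 .9 0;0 0 .9 0'
```

```text
clock: 15.92
tool_pos: [0.5179, -0.3219, 0.1141]
eef_rot: [-3.141, 0.001, 0.001]
force: [-0.0, -0.2, -1.7]
gripper_width: 0.219
grasp_force: 29.7
clock: 16.3
tool_pos: [0.5182, -0.3221, 0.1054]
eef_rot: [-3.141, 0.0, 0.001]
force: [-1.2, -0.1, -1.2]
gripper_width: 0.22
grasp_force: 29.7
```

```bash
python3 -m inch '0 0 0 -10;0 0 0 -20;0 0 0 -30;0 0 0 -40;0 0 0 -50'; python3 -m inch '0 0 0 -10;0 0 0 -20;0 0 0 -30;0 0 0 -40;0 0 0 -48'; python3 -c "
from h import *
st();print(observe()['ft_torque'])"
```

```text
clock: 16.92
tool_pos: [0.5177, -0.3215, 0.1054]
eef_rot: [-3.14, -0.0, 0.879]
force: [-2.0, 1.4, -1.2]
gripper_width: 0.218
grasp_force: 29.7
clock: 17.55
tool_pos: [0.5175, -0.3217, 0.1054]
eef_rot: [-3.14, -0.001, 1.716]
force: [-2.6, -0.5, 0.2]
gripper_width: 0.22
grasp_force: 29.7
17.55 [ 0.5175 -0.3217  0.1054] [-3.1400e+00 -1.4000e-03  1.7159e+00] F [-2.6 -0.5  0.2] w 1.93 g 29.7
[ 0.03614165  0.48687805 -0.08667699]
```

```bash
python3 -m inch '0 0 0 7;0 0 .05 12;0 0 .05 12'; python3 -m inch '0 0 0 0;0 0 0 0;0 0 0 0' 4.5; python3 -m inch '0 0 -3 0;0 0 -6 0;0 0 -10 0;0 0 -12 0'; python3 -c "
from h import *
st();rows([.45,-.22,.25],-.107)"
```

```text
clock: 17.92
tool_pos: [0.518, -0.3221, 0.1053]
eef_rot: [-3.141, -0.0, 1.502]
force: [-1.7, 0.6, 1.4]
gripper_width: 0.219
grasp_force: 29.7
clock: 18.3
tool_pos: [0.5187, -0.3223, 0.1053]
eef_rot: [3.141, 0.0, 1.502]
force: [-0.7, 0.8, -0.4]
gripper_width: 0.499
grasp_force: 0.0
clock: 18.8
tool_pos: [0.5194, -0.3229, 0.2277]
eef_rot: [3.139, 0.002, 1.502]
force: [-0.0, -0.4, -0.2]
gripper_width: 0.513
grasp_force: 0.0
18.8 [ 0.5194 -0.3229  0.2277] [3.1387e+00 1.8000e-03 1.5019e+00] F [-0.  -0.4 -0.2] w 4.51 g 0.0
rows to [ 0.45 -0.22  0.25] : [ 9.78 -7.63 -2.27] turn 92.2
```

```bash
python3 -m inch '2 -2 -1 10;4 -4 -2 20;6 -6 -2 30;8 -7.6 -2 40;9.8 -7.6 -2 50' >/dev/null; python3 -m inch '0 0 0 10;0 0 0 20;0 0 0 30;0 0 0 40;0 0 0 42'>/dev/null;  python3 -m inch '0 0 0 0;0 0 0 0'; python3 look.py w5 lock_left_screw lock_right_screw tray_grip tray ball_left_center ball_right_center key; python3 fit.py w1 w2 | tail -5; python3 -c "
import cv2
a=cv2.imread('pics/w5.png')[40:240,60:400];cv2.imwrite('pics/w5c.png',cv2.resize(a,None,fx=2.3,fy=2.3,interpolation=2))"
```

```text
clock: 20.3
tool_pos: [0.4494, -0.2192, 0.2452]
eef_rot: [-3.141, -0.0, -0.102]
force: [0.0, -0.5, 0.9]
gripper_width: 0.514
grasp_force: 0.0
lock_left_screw [([155.0, 110.8], 0.62)]
    [ 0.5372 -0.0914  0.0341] [0.0019 0.0043 0.0008 0.002  0.0014]
lock_right_screw [([329.7, 110.1], 0.62)]
    [ 0.5232 -0.2306  0.2662] [0.0945 0.1311 0.0564 0.0544 0.0323]
tray_grip [([240.4, 113.0], 0.67)]
    [ 0.5253 -0.2057  0.0937] [0.0024 0.004  0.0015 0.0023 0.001 ]
tray [([246.1, 106.5], 0.95)]
    [ 0.5291 -0.2068  0.0136] [0.0017 0.0027 0.0012 0.0019 0.0045]
ball_left_center [([205.9, 129.4], 0.79)]
    [ 0.5072 -0.1422 -0.0023] [0.0034 0.0021 0.0053]
ball_right_center [([285.2, 90.9], 0.88), ([153.8, 112.4], 0.42)]
    [ 0.545  -0.2622  0.0277] [0.0022 0.0017 0.0013 0.0016 0.0019]
key [([333.2, 108.6], 0.96)]
    [ 0.5337 -0.1947  0.3622] [0.0434 0.0807 0.046 ]
20.7 [ 0.4494 -0.2192  0.2452] [-3.1415  0.     -0.104 ] F [ 0.1  0.  -0.5] w 4.47 g 0.0
key w5 245.4; key_grip w3 4.1; key_grip w4 2.6; key_grip w4 94.6; key_stud w3 1.3; key_stud w4 5.3; lock_left_screw w3 1.5; lock_left_screw w4 2.0; lock_left_screw w5 0.3; lock_right_screw w3 1.9; lock_right_screw w4 2.7; lock_right_screw w5 2.2; tray_grip w3 1.0; tray_grip w4 3.7; tray_grip w5 2.1; pocket_left w3 1.5; pocket_left w4 3.9; pocket_right w3 3.2; ball_left_center w5 2.1; ball_right_center w3 3.0; ball_right_center w4 2.8; ball_right_center w5 2.5; tray w3 3.4; tray w4 0.6; tray w5 6.2; 
key_grip [ 0.4594 -0.0829  0.0837]
lock_left_screw [ 0.5389 -0.0912  0.0322]
lock_right_screw [ 0.5148 -0.3219  0.0322]
tray_grip [ 0.5269 -0.2066  0.0897]
```

View pics/w5c.png

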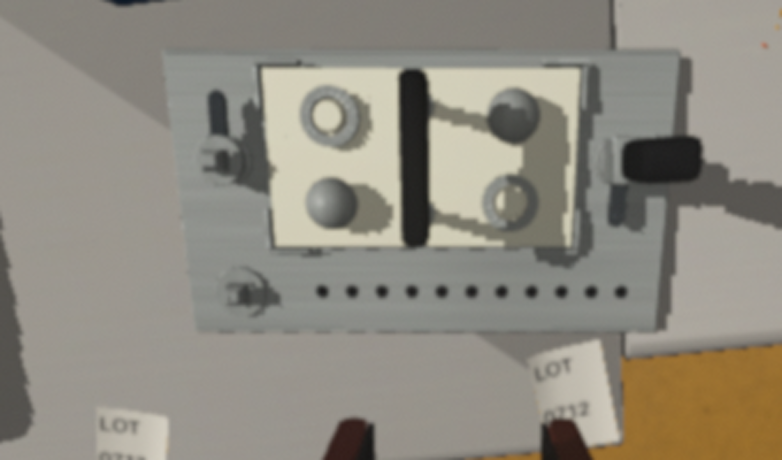

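Both blades now point clear of the tray, the key stands on the right screw (crop 655,160), and both balls are in their pockets. Next I'll grip the tray bar.

```bash
python3 -c "
from h import *
rows([.53,-.2063,.095],-.102)"; 
```

```text
rows to [ 0.53  -0.206  0.095] : [ 7.88 -2.12 15.02] turn -0.1
```

```bash
python3 -m inch '4 -1 2 0;7.9 -2.1 5 0;7.9 -2.1 9 0;7.9 -2.1 11 0;7.9 -2.1 11 0' 4.5; python3 -m inch '0 0 2 0;0 0 4 0;0 0 4 0;0 0 4 0'; python3 -c "
from h import *
rows([.53,-.2063,.095],-.102)"
```

```text
clock: 21.32
tool_pos: [0.5289, -0.2058, 0.1335]
eef_rot: [-3.14, 0.004, -0.104]
force: [-0.0, 0.4, 0.5]
gripper_width: 0.512
grasp_force: 0.0
clock: 21.82
tool_pos: [0.531, -0.207, 0.0966]
eef_rot: [3.141, -0.002, -0.104]
force: [-0.8, 0.3, -0.6]
gripper_width: 0.511
grasp_force: 0.0
rows to [ 0.53  -0.206  0.095] : [-0.11 -0.06  0.16] turn -0.1
```

```bash
python3 -m inch '0 0 .1 0;0 0 .1 0;0 0 .1 0;0 0 .1 0;0 0 .1 0' 0; python3 -c "
from h import *
st()"; python3 -m inch '0 0 -.2 0;0 0 -.6 0;0 0 -1.2 0;0 0 -1.8 0;0 0 -2.4 0';python3 -c "
from h import *
st();print(observe()['ft_torque'])"
```

```text
clock: 22.45
tool_pos: [0.5301, -0.2065, 0.0942]
eef_rot: [-3.141, 0.0, -0.104]
force: [-0.2, 0.3, -0.5]
gripper_width: 0.014
grasp_force: 0.0
22.45 [ 0.5301 -0.2065  0.0942] [-3.1415e+00  1.0000e-04 -1.0420e-01] F [-0.2  0.3 -0.5] w 0.12 g 0.0
clock: 23.08
tool_pos: [0.5302, -0.2065, 0.1188]
eef_rot: [3.142, -0.0, -0.104]
force: [0.3, -0.3, -0.7]
gripper_width: 0.004
grasp_force: 0.0
23.07 [ 0.5302 -0.2065  0.1188] [ 3.1416e+00 -3.0000e-04 -1.0420e-01] F [ 0.3 -0.3 -0.7] w 0.03 g 0.0
[ 0.04987327 -0.01997424  0.0342543 ]
```

The gripper closed on nothing, so I'll look again.

```bash
python3 - <<'E'
from h import *
a=grab_frame("wrist");b=grab_frame("side");t=grab_frame("top")
cv2.imwrite('pics/x1.png',np.hstack([cv2.resize(a,(512,384)),cv2.resize(b[140:268,180:308],(280,384),interpolation=2)[:, :280]]))
for c in("side","top"): print([(x["uv"],x["p"]) for x in pinpoint(c,"tray_grip")[:2]])
s=observe();print(proj("side",s["tool_pos"]),proj("wrist",s["tool_pos"]),[(x["uv"],x["p"]) for x in pinpoint("wrist","tray_grip")[:2]],[(x["uv"],x["p"]) for x in pinpoint("wrist","tray")[:2]])
E
```

```text
[([232.3, 180.4], 0.75), ([362.8, 232.0], 0.73)]
[([276.2, 180.8], 0.97), ([277.2, 189.6], 0.62)]
[231.84520205 171.73993195] [258.8019611  230.63971135] [([256.6, 219.9], 0.95)] [([256.6, 186.1], 0.77), ([381.4, 192.5], 0.64)]
```

View pics/x1.png

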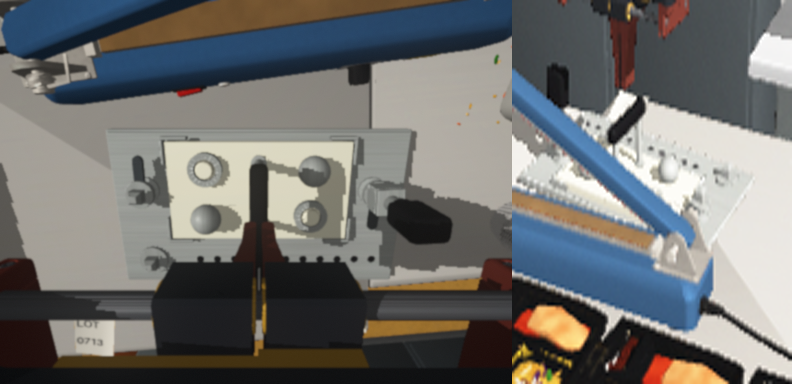

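```bash
python3 - <<'E'
from h import *
u=dict(side=(232.3,180.4),top=(276.2,180.8),wrist=(256.6,219.9))
for cs in(("side","top"),("side","wrist"),("top","wrist"),("side","top","wrist")): print(cs,tri([ray(c,u[c]) for c in cs]))
st()
s=np.array(observe()["tool_pos"])
for c in u: print(c,proj(c,s),proj(c,s-[0,0,.025]),"bar@fit",proj(c,(.53,-.2063,.089)))
E
```

```text
('side', 'top') (array([ 0.52841228, -0.20253411,  0.08832176]), [0.003823053476653459, 0.0038230534766533772])
('side', 'wrist') (array([ 0.52686282, -0.20567487,  0.08789033]), [0.001813276814840023, 0.0018132768148401222])
('top', 'wrist') (array([ 0.52626253, -0.20166405,  0.08783653]), [0.0026561648037325253, 0.0026561648037325973])
('side', 'top', 'wrist') (array([ 0.52729414, -0.20327785,  0.08828024]), [0.0036578785347970593, 0.004248714291952839, 0.0017247774077227874])
23.43 [ 0.5299 -0.2064  0.118 ] [-3.1413e+00  5.0000e-04 -1.0420e-01] F [0.8 0.5 0. ] w 0.05 g 0.0
side [231.87506107 171.78664279] [232.13506129 179.12260577] bar@fit [232.20495833 180.29835448]
top [279.215341   178.83915901] [278.63876542 179.63698856] bar@fit [278.50774527 179.7431889 ]
wrist [258.83917121 230.61392688] [258.82103622 216.88932533] bar@fit [258.64568335 214.91915407]
```

```bash
python3 - <<'E'
from h import *
b=grab_frame("side");cv2.imwrite('pics/x2.png',cv2.resize(b[145:215,195:295],None,fx=8,fy=8,interpolation=2))
E
```

```text
(no output)
```

View pics/x2.png

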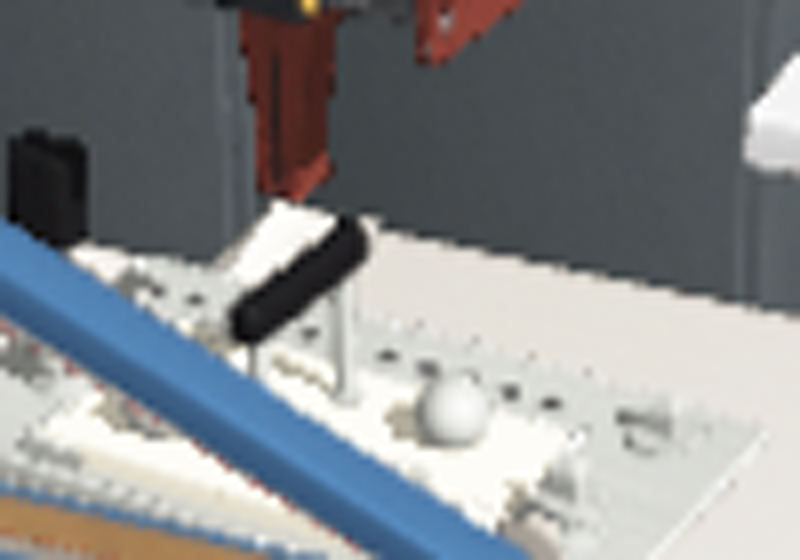

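The side view shows the closed fingertips about level with the TCP, roughly (231,170), and not 25 mm ahead of it. They closed just above the bar, and the tray hasn't moved. I'll open, go about 2.2 cm deeper than before while watching the force, and grip again.

```bash
python3 -m inch '0 0 0 0;0 0 0 0;0 0 0 0;0 0 0 0' 4.5;  python3 -m inch '-.1 0 1.2 0;-.1 0 2.4 0;-.1 0 2.4 0;-.1 0 2.4 0'; python3 -m inch '0 0 .8 0;0 0 1.5 0;0 0 2.1 0;0 0 2.1 0'
```

```text
clock: 23.98
tool_pos: [0.5301, -0.2065, 0.1182]
eef_rot: [-3.141, 0.0, -0.104]
force: [0.1, -0.6, 0.0]
gripper_width: 0.424
grasp_force: 0.0
clock: 24.48
tool_pos: [0.529, -0.2063, 0.0939]
eef_rot: [-3.141, 0.001, -0.104]
force: [-0.1, 0.1, 0.0]
gripper_width: 0.518
grasp_force: 0.0
clock: 24.98
tool_pos: [0.5286, -0.2062, 0.0725]
eef_rot: [-3.141, 0.001, -0.104]
force: [0.2, -1.1, -0.3]
gripper_width: 0.514
grasp_force: 0.0
```

```bash
python3 -m inch '0 0 0 0;0 0 0 0;0 0 0 0;0 0 0 0;0 0 0 0' 0; python3 -c "
from h import *
st()"
```

```text
clock: 25.6
tool_pos: [0.5293, -0.2064, 0.0734]
eef_rot: [-3.142, -0.0, -0.104]
force: [-1.3, 0.2, 1.6]
gripper_width: 0.159
grasp_force: 30.0
25.6 [ 0.5293 -0.2064  0.0734] [-3.1415e+00 -3.0000e-04 -1.0420e-01] F [-1.3  0.2  1.6] w 1.4 g 30.0
```

```bash
python3 -m inch '0 0 -.2 0;0 0 -.5 0;0 0 -.9 0;0 0 -1.3 0;0 0 -1.7 0'; python3 -m inch '0 0 -.5 0;0 0 -1.1 0;0 0 -1.8 0;0 0 -2.5 0;0 0 -3.2 0'; python3 -c "
from h import *
st();print(observe()['ft_torque'])
C=cam('wrist');grab_frame('wrist')
for n in 'tray_grip tray ball_left_center ball_right_center pocket_left pocket_right'.split(): print(n,[(np.round(x['uv'],1).tolist(),round(x['p'],2)) for x in pinpoint('wrist',n)[:2]])
s=observe();Rm=R.from_euler('xyz',s['eef_rot']).as_matrix();g=np.array(s['tool_pos'])
b=g+[0,0,.0155]
for m in((0,0,0),(0,0,-.077),(-.024,.052,-.055),(.024,-.052,-.055)): print(proj('wrist',b+R.from_euler('z',-.104).as_matrix()@m).round(1))"
```

```text
clock: 26.22
tool_pos: [0.5291, -0.2064, 0.0905]
eef_rot: [-3.141, -0.0, -0.104]
force: [-0.0, -0.4, -5.6]
gripper_width: 0.158
grasp_force: 30.0
clock: 26.85
tool_pos: [0.5292, -0.2064, 0.1228]
eef_rot: [-3.142, -0.0, -0.104]
force: [0.5, -0.4, -5.1]
gripper_width: 0.155
grasp_force: 30.0
26.85 [ 0.5292 -0.2064  0.1228] [-3.1415e+00 -1.0000e-04 -1.0420e-01] F [ 0.5 -0.4 -5.1] w 1.36 g 30.0
[ 0.0320618   0.02406523 -0.01178805]
tray_grip [([260.2, 246.8], 0.72)]
tray [([260.1, 201.2], 0.91)]
ball_left_center []
ball_right_center [([325.7, 182.5], 0.68)]
pocket_left [([197.4, 239.0], 0.64)]
pocket_right [([139.1, 195.8], 0.27), ([257.1, 243.3], 0.23)]
[258.8 241. ]
[258.8 201.6]
[196.  237.5]
[325.5 181.2]
```

The tray is lifted and level at about 0.52 kg, with the balls in their pockets. Now I'll raise it and carry it slowly toward the scale.

```bash
python3 -m inch '0 0 -.7 0;0 0 -1.6 0;0 0 -2.8 0;0 0 -3.8 0;0 0 -4.5 0'; python3 -m inch '0 0 -.5 0;0 -.2 -1 0;0 -.7 -1.5 0;-.1 -1.5 -2 0;-.2 -2.5 -2.3 0';python3 -m inch '-.1 -1.2 0 0;-.2 -2.6 0 0;-.4 -4.2 0 0;-.5 -5.9 0 0;-.7 -7.6 0 0';python3 -m inch '-.15 -1.7 0 0;-.3 -3.4 0 0;-.5 -5.1 0 0;-.6 -6.8 0 0;-.8 -8.5 0 0';python3 -m inch '-.15 -1.7 0 0;-.3 -3.4 0 0;-.4 -4.8 0 0;-.5 -5.9 0 0;-.6 -6.7 0 0';python3 -m inch '0 -.5 0 0;0 -.8 0 0;0 -.9 0 0;0 -.9 0 0'
cat > sc.py <<'E'
from h import *
import pickle,os,sys
db=pickle.load(open("sc.p","rb")) if os.path.exists("sc.p") else {}
for c in("side","top","wrist"):
    C=cam(c);im=grab_frame(c);cv2.imwrite(f"pics/s{sys.argv[1]}{c}.png",im)
    for n in("scale_plate","scale","tray_grip","ball_left_center","ball_right_center","tray"):
        l=pinpoint(c,n)[:2]
        print(c,n,[(np.round(x["uv"],1).tolist(),round(x["p"],2)) for x in l])
        if l and l[0]["p"]>.4: db.setdefault(n,[]).append((c+sys.argv[1],ray(c,l[0]["uv"],C)));print("     z.039",atz(db[n][-1][1],.039 if n=="scale_plate" else 0).round(3))
pickle.dump(db,open("sc.p","wb"));st()
for n in("scale_plate","scale"):
    if len(db.get(n,[]))>1: print(n,tri([r for _,r in db[n]]))
E
python3 sc.py 1
```

```text
clock: 27.82
tool_pos: [0.5295, -0.2066, 0.1684]
eef_rot: [3.141, -0.001, -0.104]
force: [-0.1, 0.4, -5.8]
gripper_width: 0.155
grasp_force: 30.0
clock: 28.45
tool_pos: [0.5297, -0.1806, 0.1905]
eef_rot: [-3.141, -0.0, -0.104]
force: [0.2, -0.6, -5.7]
gripper_width: 0.156
grasp_force: 30.0
clock: 29.08
tool_pos: [0.5307, -0.1037, 0.1902]
eef_rot: [-3.141, 0.0, -0.104]
force: [1.1, 0.1, -5.4]
gripper_width: 0.158
grasp_force: 30.0
clock: 29.7
tool_pos: [0.5317, -0.0185, 0.1903]
eef_rot: [-3.142, -0.0, -0.104]
force: [0.1, 0.5, -5.3]
gripper_width: 0.158
grasp_force: 30.0
clock: 30.32
tool_pos: [0.5326, 0.0482, 0.1902]
eef_rot: [3.142, -0.0, -0.104]
force: [0.3, -0.4, -6.0]
gripper_width: 0.157
grasp_force: 30.0
clock: 30.82
tool_pos: [0.5336, 0.0563, 0.1903]
eef_rot: [3.142, -0.0, -0.104]
force: [-0.0, 0.5, -5.9]
gripper_width: 0.155
grasp_force: 30.0
side scale_plate [([361.7, 225.9], 0.94)]
     z.039 [0.539 0.19  0.039]
side scale [([363.2, 231.7], 0.93)]
     z.039 [0.508 0.193 0.   ]
side tray_grip [([316.7, 162.2], 0.57)]
     z.039 [ 0.134 -0.05   0.   ]
side ball_left_center [
[... 735 characters left out ...]
39 [0.503 0.196 0.   ]
wrist tray_grip [([259.0, 241.7], 0.85), ([326.6, 181.9], 0.34)]
     z.039 [ 0.431  0.067 -0.   ]
wrist ball_left_center [([193.7, 237.0], 0.73)]
     z.039 [0.448 0.158 0.   ]
wrist ball_right_center [([326.4, 183.2], 0.77)]
     z.039 [ 0.507 -0.031  0.   ]
wrist tray [([260.5, 200.4], 0.9)]
     z.039 [0.492 0.058 0.   ]
31.88 [0.5335 0.0566 0.1902] [-3.1415e+00  1.0000e-04 -1.0420e-01] F [-0.1 -0.3 -6. ] w 1.33 g 30.0
scale_plate (array([0.53513838, 0.19374793, 0.03646175]), [0.004442895129855289, 0.006059869586231226, 0.004425512167014381])
scale (array([ 0.50345493,  0.19815708, -0.00118969]), [0.0055042529535898966, 0.006552673260557065, 0.0017207433143343284])
```

```bash
python3 -m inch '0 -.4 0 0;-.1 -1.1 0 0;-.2 -2.1 0 0;-.3 -3.4 0 0;-.4 -4.8 0 0';python3 -m inch '-.1 -1.4 0 0;-.2 -2.8 0 0;-.3 -4.2 0 0;-.4 -5.5 0 0;-.5 -6.6 0 0';python3 -m inch '-.1 -.9 0 0;-.2 -1.6 0 0;-.2 -2.1 0 0;-.2 -2.3 0 0;-.2 -2.3 0 0' >/dev/null; python3 sc.py 2
```

```text
clock: 32.5
tool_pos: [0.5345, 0.1059, 0.1902]
eef_rot: [-3.141, 0.0, -0.104]
force: [0.7, 0.2, -5.6]
gripper_width: 0.158
grasp_force: 30.0
clock: 33.12
tool_pos: [0.5364, 0.1718, 0.1902]
eef_rot: [-3.142, 0.0, -0.104]
force: [0.4, 0.1, -5.6]
gripper_width: 0.16
grasp_force: 30.0
side scale_plate [([360.0, 225.6], 0.84)]
     z.039 [0.539 0.185 0.039]
side scale [([361.0, 229.7], 0.66)]
     z.039 [0.501 0.186 0.   ]
side tray_grip [([370.6, 173.3], 0.78), ([197.9, 165.7], 0.26)]
     z.039 [0.144 0.152 0.   ]
side ball_left_center [([388.0, 190.2], 0.44), ([360.8, 229.7], 0.26)]
     z.039 [0.242 0.226 0.   ]
side ball_right_center [([206.4, 186.3], 0.54), ([344.4, 189.1], 0.43)]
     z.039 [ 0.46  -0.342  0.   ]
side tray [([365.9, 198.1], 0.67)]
     z.039 [0.322 0.167 0.   ]
top scale_plate []
top scale [([153.4, 194.8], 0.79)]
     z.039 [0.493 0.204 0.   ]
top tray_grip [([140.4, 178.9], 0.96)]
     z.039 [0.547 0.248 0.   ]
top ball_left_center []
top ball_right_center [([162.7, 167.8], 0.58), ([165.9, 171.2], 0.27)]
     z.039 [0.583 0.174 0.   ]
top tray []
wrist scale_plate []
wrist scale []
wrist tray_grip [([261.2, 242.1], 0.57)]
     z.039 [0.434 0.201 0.   ]
wrist ball_left_center [([193.4, 237.3], 0.9)]
     z.039 [0.451 0.296 0.   ]
wrist ball_right_center [([327.5, 182.9], 0.7)]
     z.039 [0.511 0.105 0.   ]
wrist tray [([260.9, 201.1], 0.58)]
     z.039 [0.495 0.195 0.   ]
34.8 [0.5368 0.194  0.1903] [-3.1415 -0.     -0.1042] F [-0.4 -0.8 -5.6] w 1.36 g 30.0
scale_plate (array([0.53587562, 0.19122271, 0.03786435]), [0.0019117408419494519, 0.008232876147023687, 0.004549639455821729, 0.006405805045805345])
scale (array([ 0.50055739,  0.19677073, -0.00059095]), [0.005605971895907151, 0.008228627166127106, 0.0018281861985966373, 0.011040639163612824, 0.010610942314831746])
```

The tray is at (0.537, 0.194) with its underside about 9 cm above the plate. Both balls still show at the same wrist pixels as when lifted. I'll let it settle, then hand in.

```bash
python3 -m inch '0 0 0 0;0 0 0 0;0 0 0 0;0 0 0 0'; python3 -c "
from plant import hand_in
print(hand_in())"
```

```text
clock: 35.3
tool_pos: [0.5368, 0.194, 0.1903]
eef_rot: [-3.141, 0.0, -0.104]
force: [0.1, -0.4, -5.4]
gripper_width: 0.155
grasp_force: 30.0
the job is handed in; nothing more can be done
None
```

I handed the job in at 35.3 s: both locks are open by about a quarter turn, the key stands on the right screw, and the tray is held level and still about 9 cm above the weighing plate, centred to within about 5 mm, with both balls in their pockets.

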